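# Two pass beads for two good carabiners

### The arm

A 6-joint arm with a two-finger parallel gripper is mounted at the origin on the work surface. World frame = base frame: x ahead of the robot, y to its left, z up, the work surface at z = 0. Lengths are in m, angles in rad, forces in N, time in s.
With the tool pointing down it reaches from about 0.35 to 0.975 m from the base axis. Payload 4.9 kg.
Tool frame: the origin (TCP) lies at the very end of the fingers, on their centre line; the grasp point (between the pads) lies 19 mm behind it; z points along the fingers, y is the line along which they close (so a half turn about z gives the same grasp; the last joint's range is limited). The gripper opens to 85 mm and grips with 20 to 120 N. Pads are 22 mm wide; open, the fingers measure 114 mm over their backs; the gripper's body (76 mm by 85 mm) begins 54 mm behind the grasp point. The pads swing forward as they close: fully open they stand 13 mm farther back than shut.
Start: joints at [-1.237, 0.053, 1.613, -0, 1.476, -0.119], TCP at [0.273, -0.562, 0.231] pointing down, gripper open.
Joint ranges: [-3.01, 3.01], [-1.01, 2.22], [0.06, 2.58], [-1.02, 4.17], [0.09, 2.62], [-3.14, 3.14]. Speed limits (rad/s): [2.57, 2.57, 3.14, 3.14, 3.14, 3.14].

### API

Orientations are given as a rotation vector (axis times angle).
In Python, from station import * gives the robot as it stands.
- The arm moves only by the shell command python3 -m crank 'ROWS' [OPENING] [FORCE]. ROWS is JSON, a list of rows, each an object with "offset": the shift along the tool's x, y, z in m, a list of three; "twist": the turn, a rotation vector about the tool's x, y, z in degrees, a list of three. In form: [{"offset": [x, y, z], "twist": [rx, ry, rz]}, ...]. A call has 1 to 20 rows; each row is the pose to reach, as a shift and turn from the pose commanded when the call began, along the tool's axes at that moment; what a row does not reach only later rows make up. A row lasts 1/8 s, in which the tool goes at most 62.5 mm and 10.7 degrees, less where a joint would pass 70% of its speed; a pose out of reach is approached as far as the arm can. A call with a gripper value outside its range is refused whole. OPENING is the opening, from 0 (shut) to 1 (fully open), set as the call begins (- or left out, the last holds). The fingers move at their own pace and stop on an object; FORCE is the grip in N (left out, the last holds). Time passes only in rows, so rows that repeat a pose let the fingers close. It gives the time, the measured TCP pose, the force, the opening and the grip force at its end, in the units of the state.
- get_obs(): the state, without advancing time (a new reading comes with each control period).
- get_image(name): name is "scene" or "side" or "wrist"; returns the picture (384x512x3 uint8, red, green, blue); there is no depth.
- get_calibration(name): a dict with "intrinsics" (3x3 intrinsics, pixels), "k1" (the pictures are not rectified: a ray, as slopes to the right and down, at radius r is drawn at 1 + k1 r^2 times it, then the intrinsics apply), "world_from_camera" (4x4, takes a point from camera to world coordinates); the wrist camera has in their place "tool_from_camera" (4x4, takes a point from camera to tool coordinates, whose origin is the TCP and whose axes are the flange's). Camera axes: x right, y up, looking along -z (the intrinsics and any distortion apply to the point x, -y, -z); pixel columns grow to the right and rows downward; lengths in m; the calibration is good to about 2 mm. A picture is of the moment at which its call begins: read the wrist's pose just before it. get_calibration takes no time and is no camera call.
- finish_job(): hands the job in; it is judged then, once.
Trained networks look in the newest picture that a camera, given by its name, has taken for a name from the list of things; names that differ only in an ending like _2 or _b are one class to them, and where a whole thing is asked for, a point or a joint stands for the part that bears it (a point fixed in the world has none). Each returns a list of dicts, best first, with "confidence" (0 to 1); they miss things now and then, are a little off and sometimes report something else, mostly with a low value. They report only what shows in the picture. A call takes as long as a camera call. They do not tell look-alikes from the thing itself.
- cut_out(query, camera): "region" (384x512 bool, what is visible of it) and "rect" ([centre column, centre row, width, height] in pixels, round what is visible of it).
The state is a dict: "t": time; "q": joint angles; "dq": joint speeds; "effort": joint torques, N m; "tool_pos": TCP position; "tool_rot": TCP orientation; "contact_force": force on the tool from outside, world axes, zero at the start; "wrist_torque": the same for the moment, N m; "opening": finger opening in m; "grip_force": force on a finger pad.
Only numpy, scipy, OpenCV 4.12 (cv2) and the standard library are available. Lean on these libraries where they do the work, as an engineer would, in place of code of your own. Each camera call takes 0.05 s, during which the arm holds its last target. There are 200 camera calls.

### The job

Two carabiners have passed inspection, so we need exactly two green pass beads. Turn the paddle knob of the green bead dispenser clockwise (seen from above) by two clicks, so that two beads drop into the bowl under it, and leave the knob resting on that second click. Leave the red dispenser alone.

Things in the scene. Friction and masses are not known exactly. Their poses are not given: they have to be found in the camera images.
- green_knob (a joint): turn of the green paddle knob, rad: 0 at the start, grows clockwise seen from above. Detent click every 0.628 rad (36 degrees; ten white marks round the drum rim); let go, it settles on the nearest click; two clicks = 1.257 rad. Takes about 0.1 N m; a stop bars turning back past the start. Each click drops one bead, about two thirds of the way to it
- green_knob_grip (a point): grip point on the green knob's vertical axis, 140 mm above the bench; turns with it. Upright green paddle 60 mm long (x; white dot at +x end, at the start towards the bowl), 14 mm thick (y), 118 to 160 mm above the bench, over the middle of a clear round cover (120 mm across, top at 116 mm) on a green drum fixed to the bench
- green_bowl_rim (a point): centre of the mouth of the steel bowl under the green dispenser's outlet; loose, 110 mm across, 45 mm high, mouth up (z up), already in place about 75 mm from the knob's axis on the far side from the robot, partly under the drum
- green_bead1: green enamelled steel bead, ball of 16 mm, 16 g, origin at its centre; lies in the drum of the green dispenser at a centre height of 98 mm, the first to drop
- green_bead2: green enamelled steel bead, ball of 16 mm, 16 g, origin at its centre; lies in the drum of the green dispenser at a centre height of 98 mm, the second to drop
- green_bead3: green enamelled steel bead, ball of 16 mm, 16 g, origin at its centre; lies in the drum of the green dispenser at a centre height of 98 mm, the third in line, to stay in the drum (a fourth comes behind it)
- red_knob (a joint): turn in rad of the red dispenser's knob, built the same but red, with its own bowl, at least 300 mm to the left or right of the green one (sides vary); 0 at the start, to be left alone
Mind the look-alikes: they are no part of the job. Leave any blue or pink look-alike of the part that bears green_bowl_rim alone.

How it is judged:
At the end, for the whole second after the job is handed in: The first two green beads lie at rest in the upright bowl (within 50 mm of its axis, below 40 mm), the third is still in the drum, and the green knob rests on its second click (1.257 rad, within 0.17 rad) (value of joint green_knob between 1.08 and 1.43 rad and angle between green_bowl_rim's own z axis and vertical below 0.17 rad and horizontal distance between each of green_bead1, green_bead2 and green_bowl_rim below 0.05 m and height (world z) of each of green_bead1, green_bead2 below 0.04 m and linear speed of each of green_bead1, green_bead2 below 0.05 m/s and height (world z) of green_bead3 above 0.09 m); the robot touches nothing.
It fails at once if a third green bead dropped (height (world z) of green_bead3 below 0.085 m).
It fails at once if the red dispenser's knob was turned (value of joint red_knob above 0.3 rad).
It also fails if it takes over 38 s, if anything falls off the work surface, if the arm or the gripper's body presses on something with over 40 N, if the wrist force passes 120 N, or if a joint passes its speed limit or range.

## Working session

There is one attempt and no reset: what is moved stays moved. The work goes in short steps, Python scripts to look and compute and a shell command to move; the robot and the scene stay as the last step left them, time stands still between calls to the robot, and variables do not carry over. Pictures are saved under pics/ and viewed, at most 10 in all, crops included, and the job is handed in when it is done.

```bash
mkdir -p pics; python3 - <<'E'
from station import *
import cv2,numpy as np
o=get_obs();print(o['t'],o['tool_pos'],o['tool_rot'])
a=get_image("scene");b=get_image("side")
cv2.imwrite("pics/a.png",cv2.cvtColor(np.hstack([a,b]),cv2.COLOR_RGB2BGR)[:, :])
im=cv2.imread("pics/a.png");cv2.imwrite("pics/a.png",cv2.resize(np.vstack([im[:,:512],im[:,512:]]),None,fx=.78,fy=.78))
cv2.imwrite("pics/s.png",cv2.resize(im[:,:512],(800,600)));cv2.imwrite("pics/d.png",cv2.resize(im[:,512:],(800,600)))
for n in("scene","side"):
  for q in("green_knob","green_bowl_rim"):
    for r in cut_out(q,n):print(n,q,r['confidence'],r['rect'])
  c=get_calibration(n);print(c)
E
```

```text
0.0 [ 0.27322722 -0.56142206  0.23005829] [-3.05943297e+00 -7.04744477e-01  3.26465060e-04]
scene green_knob 0.68 [279.4, 131.8, 16.0, 21.7]
scene green_bowl_rim 0.91 [338.2, 157.3, 36.4, 24.4]
scene green_bowl_rim 0.71 [299.9, 176.8, 41.7, 30.4]
scene green_bowl_rim 0.59 [280.7, 212.4, 48.2, 29.4]
{'intrinsics': array([[378.05102594,   0.        , 257.73001686],
       [  0.        , 378.05102594, 185.56295149],
       [  0.        ,   0.        ,   1.        ]]), 'k1': 0.016339187699878306, 'world_from_camera': array([[ 0.81769836, -0.31588518,  0.48123377,  0.98938731],
       [ 0.57558632,  0.43653162, -0.69147707, -0.5402453 ],
       [ 0.0083536 ,  0.84241124,  0.53877037,  0.56034544],
       [ 0.        ,  0.        ,  0.        ,  1.        ]])}
side green_knob 0.8 [240.8, 251.9, 17.7, 24.7]
side green_bowl_rim 0.83 [245.7, 199.8, 34.3, 31.7]
side green_bowl_rim 0.7 [240.6, 253.8, 18.9, 27.3]
side green_bowl_rim 0.64 [219.3, 252.1, 27.0, 35.9]
side green_bowl_rim 0.59 [168.1, 292.0, 46.9, 41.7]
{'intrinsics': array([[359.70914456,   0.        , 257.03661156],
       [  0.        , 359.70914456, 197.71039871],
       [  0.        ,   0.        ,   1.        ]]), 'k1': -0.08710545869554083, 'world_from_camera': array([[-0.83236454,  0.43596643, -0.3422025 ,  0.24800523],
       [-0.55409328, -0.64095316,  0.53118705,  0.59221091],
       [ 0.01224395,  0.63175337,  0.77507275,  0.8419823 ],
       [ 0.        ,  0.        ,  0.        ,  1.        ]])}
```

View pics/s.png

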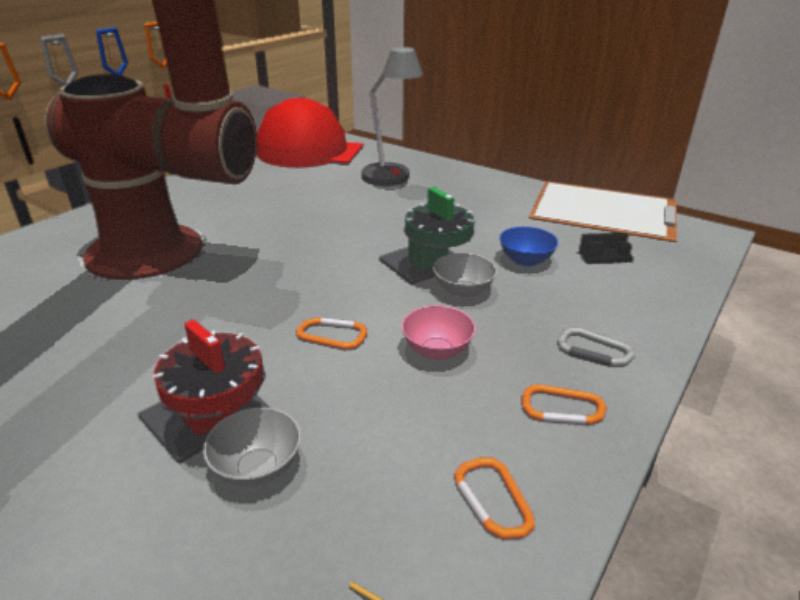

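View pics/d.png

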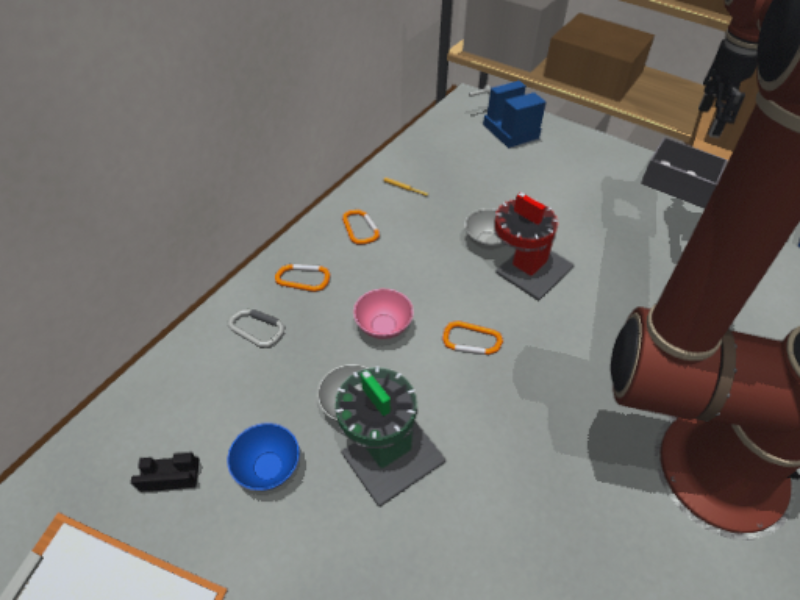

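Candidates (original pixels): the green paddle is at scene (279,132) and side (241,252). The red look-alike is at scene (131,221) and side (339,133). The blue and pink bowls, the red cap and the lamp are not targets. I choose the green paddle, with the steel bowl beside it.

```bash
cat > h.py <<'E'
import numpy as np,cv2
from scipy.optimize import least_squares
from scipy.spatial.transform import Rotation as R
from station import *
def proj(P,n,T=None):
    c=get_calibration(n);T=c['world_from_camera'] if T is None else T
    p=(np.asarray(P,float)-T[:3,3])@T[:3,:3]
    s=np.c_[p[:,0]/-p[:,2],-p[:,1]/-p[:,2]];s=s*(1+c['k1']*(s**2).sum(1,keepdims=True))
    K=c['intrinsics'];return s*[K[0,0],K[1,1]]+K[:2,2]
def tri(px): # {(cam):(u,v)}
    return least_squares(lambda X:np.concatenate([proj([X],n)[0]-np.array(u) for n,u in px.items()]),[.6,0,.1])
def gmask(im):
    a=im.astype(int);m=((a[...,1]>90)&(a[...,1]>1.8*a[...,0])&(a[...,1]>1.6*a[...,2])).astype(np.uint8)
    k,l,s,c=cv2.connectedComponentsWithStats(m);i=1+np.argmax(s[1:,4]);return l==i
def paddle(n,x,y,t,T=None):
    c,s=np.cos(t),np.sin(t);P=[]
    for dx in(-.03,.03):
        for dy in(-.007,.007):
            for z in(.118,.16):P.append([x+c*dx-s*dy,y+s*dx+c*dy,z])
    h=cv2.convexHull((proj(P,n,T)*8).astype(np.float32))/8
    M=np.zeros((384*4,512*4),np.uint8);cv2.fillConvexPoly(M,np.round((h*4+1.5)).astype(int),1)
    return cv2.resize(M.astype(np.float32),(512,384),interpolation=cv2.INTER_AREA)
E
python3 - <<'E'
from h import *
ms={n:gmask(get_image(n)) for n in("scene","side")}
px={n:np.argwhere(m).mean(0)[::-1] for n,m in ms.items()};print(px,{n:m.sum() for n,m in ms.items()})
r=tri(px);print(r.x,r.fun)
b=tri({"side":(323/800*512,395*.64) ,"scene":(464*.64,272*.64)});print('bowl rough',b.x,b.fun)
best=None
f=lambda v:sum(np.abs(paddle(n,*v)-m).sum() for n,m in ms.items())
from scipy.optimize import minimize
rs=[minimize(f,[r.x[0],r.x[1],t],method='Nelder-Mead',options=dict(initial_simplex=[[r.x[0],r.x[1],t],[r.x[0]+.01,r.x[1],t],[r.x[0],r.x[1]+.01,t],[r.x[0],r.x[1],t+.2]])) for t in np.arange(-1.5,1.5,.4)]
for q in sorted(rs,key=lambda q:q.fun)[:3]:print(q.x,q.fun)
# lamp base (z=0) from scene & red knob bearing
for nm,u in(("lampbase",(386*.64,178*.64)),("cap",(300*.64,160*.64)),("lamphead",(405*.64,62*.64))):
    for z in (0,.25):print(nm,z,least_squares(lambda X:proj([[X[0],X[1],z]],"scene")[0]-np.array(u),[.6,.2]).x)
E
```

```text
{'scene': array([281.02631579, 123.26315789]), 'side': array([240.82677165, 248.63779528])} {'scene': np.int64(38), 'side': np.int64(127)}
[0.50073233 0.26432842 0.15736164] [-0.73467825  0.00980851 -0.60732187 -0.0333643 ]
bowl rough [0.59090061 0.25648789 0.03711943] [ 7.72271784  0.97661818  8.15101352 -0.66117865]
[ 0.49773798  0.26644658 -0.96539413] 353.875
[ 0.5048195   0.25568605 -1.00644737] 354.5625
[0.504839   0.25271501 2.14978948] 355.125
lampbase 0 [0.15628513 0.57892011]
lampbase 0.25 [0.52797647 0.0796007 ]
cap 0 [-0.10342123  0.54438211]
cap 0.25 [0.38413897 0.06047195]
lamphead 0 [-0.57747832  1.71144074]
lamphead 0.25 [0.12158404 0.70684345]
```

```bash
python3 - <<'E'
from h import *
o=get_obs();M=R.from_rotvec(o['tool_rot']).as_matrix();print(M.round(3))
print(get_calibration("wrist"))
im=get_image("side");r=cut_out("green_knob","side")[0]
for n in("scene","side"):
    im=get_image(n);r=cut_out("green_knob",n)
    if r:
        u,v=map(int,r[0]['rect'][:2]);c=im[v-35:v+35,u-50:u+50];cv2.imwrite(f"pics/c_{n}.png",cv2.resize(cv2.cvtColor(c,cv2.COLOR_RGB2BGR),(500,350),interpolation=cv2.INTER_CUBIC))
a=cv2.imread("pics/c_scene.png");b=cv2.imread("pics/c_side.png");cv2.imwrite("pics/c.png",cv2.resize(np.hstack([a,b]),(800,280)))
print(M.T@(np.array([.5,.262,.34])-o['tool_pos']))
E
```

```text
[[ 0.899  0.438 -0.   ]
 [ 0.438 -0.899  0.   ]
 [ 0.    -0.    -1.   ]]
{'intrinsics': array([[314.96478477,   0.        , 258.55212537],
       [  0.        , 314.96478477, 195.75292849],
       [  0.        ,   0.        ,   1.        ]]), 'k1': -0.021053680070144624, 'tool_from_camera': array([[ 1.28889816e-03,  9.62621089e-01,  2.70848625e-01,
         7.00720141e-02],
       [ 9.99998664e-01, -1.51309008e-03,  6.18928693e-04,
        -2.87852812e-04],
       [ 1.00561218e-03,  2.70847465e-01, -9.62621753e-01,
        -1.43017480e-01],
       [ 0.00000000e+00,  0.00000000e+00,  0.00000000e+00,
         1.00000000e+00]])}
[ 0.56423238 -0.64178    -0.10864448]
```

View pics/c.png

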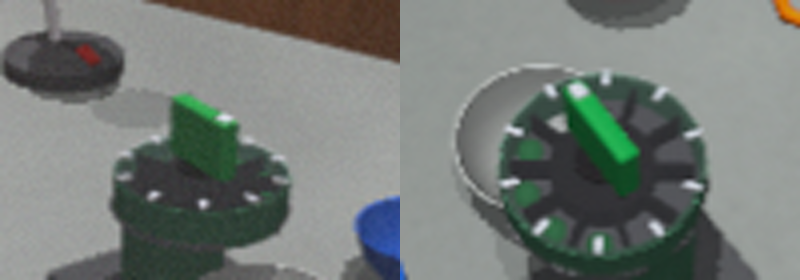

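The crop confirms the green drum. The steel bowl is behind it, and the white-dot end of the paddle points towards the bowl.

```bash
python3 -m crank '[{"offset":[0,0,-0.06],"twist":[0,0,0]},{"offset":[0.04,-0.045,-0.11],"twist":[0,0,-10]},{"offset":[0.08,-0.09,-0.11],"twist":[0,0,-20]},{"offset":[0.12,-0.135,-0.11],"twist":[0,0,-30]},{"offset":[0.16,-0.18,-0.11],"twist":[0,0,-40]},{"offset":[0.2,-0.225,-0.11],"twist":[0,0,-50]},{"offset":[0.24,-0.27,-0.11],"twist":[0,0,-60]},{"offset":[0.28,-0.315,-0.11],"twist":[0,0,-70]},{"offset":[0.32,-0.36,-0.11],"twist":[0,0,-80]},{"offset":[0.36,-0.405,-0.11],"twist":[0,0,-90]},{"offset":[0.4,-0.45,-0.11],"twist":[0,0,-100]},{"offset":[0.44,-0.495,-0.11],"twist":[0,0,-110]},{"offset":[0.48,-0.54,-0.11],"twist":[0,0,-120]},{"offset":[0.52,-0.59,-0.11],"twist":[0,0,-130]},{"offset":[0.565,-0.64,-0.11],"twist":[0,0,-140]},{"offset":[0.565,-0.64,-0.11],"twist":[0,0,-150]},{"offset":[0.565,-0.64,-0.11],"twist":[0,0,-150]},{"offset":[0.565,-0.64,-0.11],"twist":[0,0,-150]}]' 1 60
python3 - <<'E'
from h import *
o=get_obs();print(o['t'],o['q'],o['tool_pos'])
im=get_image("wrist");np.save("w.npy",im);cv2.imwrite("pics/w.png",cv2.resize(cv2.cvtColor(im,cv2.COLOR_RGB2BGR),(768,576)))
E
```

```text
t: 2.95
tool_pos: [0.5015, 0.2601, 0.3415]
tool_rot: [0.116, 3.139, -0.0]
contact_force: [0.6, -0.5, 1.1]
opening: 0.0855
grip_force: 0.0
2.95 [ 3.46856813e-01 -1.32013930e-01  1.61149943e+00 -1.67585250e-04
  1.66184191e+00 -1.14999192e+00] [0.50147207 0.26011654 0.34150162]
```

View pics/w.png

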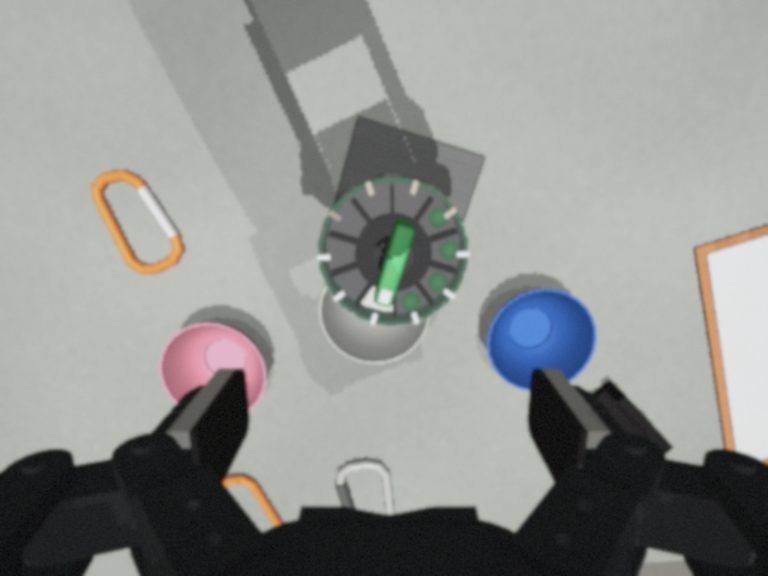

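The wrist view shows the paddle centred near (395,263) in the 1.5x image, with the white dot at (385,297) towards the steel bowl. Next I fit the paddle's pose.

```bash
cat >> h.py <<'E'
def wT(o):
    T=np.eye(4);T[:3,:3]=R.from_rotvec(o['tool_rot']).as_matrix();T[:3,3]=o['tool_pos'];return T@get_calibration("wrist")['tool_from_camera']
def fit(im,o,x0):
    from scipy.optimize import minimize
    a=im.astype(int);m=((a[...,1]>80)&(a[...,1]>1.6*a[...,0])&(a[...,1]>1.4*a[...,2])).astype(np.uint8)
    k,l,s,_=cv2.connectedComponentsWithStats(m);i=1+np.argmax(s[1:,4]);m=l==i;T=wT(o)
    # white dot: bright pixels near the paddle count as paddle only if inside the model (don't care)
    wh=(a.min(2)>170)
    x=x0
    f=lambda v:np.abs(paddle("wrist",*v,T)-m)[~wh].sum()
    b=min((minimize(f,[x0[0],x0[1],t],method='Nelder-Mead',options=dict(initial_simplex=[[x0[0],x0[1],t],[x0[0]+.012,x0[1],t],[x0[0],x0[1]+.012,t],[x0[0],x0[1],t+.25]])) for t in x0[2]+np.array([-.4,-.2,0,.2,.4])),key=lambda q:q.fun)
    return b.x,b.fun,m.sum()
E
python3 - <<'E'
from h import *
o=get_obs();im=np.load("w.npy");x,f,n=fit(im,o,[.5,.262,-.3]);print(x,f,n)
T=wT(o);c,s=np.cos(x[2]),np.sin(x[2])
print(proj([[x[0]+.024*c,x[1]+.024*s,.16],[x[0],x[1],.16]],"wrist",T)*1.5)
M=R.from_rotvec(o['tool_rot']).as_matrix();print(M.round(3))
print('yaw need',np.degrees(np.arctan2(M[1,0],M[0,0])-x[2]-np.pi)); print('off',M.T@(np.array([x[0],x[1],.2])-o['tool_pos']))
# rim circle: fit the centre from bright marks
vis=cv2.cvtColor(im,cv2.COLOR_RGB2BGR)
th=np.linspace(0,6.28,60);C=proj(np.c_[x[0]+.06*np.cos(th),x[1]+.06*np.sin(th),0*th+.116],"wrist",T)
vis=cv2.resize(vis,None,fx=3,fy=3,interpolation=cv2.INTER_CUBIC)
cv2.polylines(vis,[np.int32(C*3+1)],True,(0,0,255),1)
h=(paddle("wrist",*x,T)>.5).astype(np.uint8);h=cv2.resize(h,None,fx=3,fy=3,interpolation=0)
cv2.drawContours(vis,cv2.findContours(h,0,2)[0],-1,(0,0,255),1);cv2.imwrite("pics/f.png",vis[300:800,500:1100])
E
```

```text
[ 0.50789271  0.26433056 -0.33884293] 137.625 639
[[383.91336015 300.93093037]
 [392.81405127 269.39075711]]
[[-0.997  0.074  0.001]
 [ 0.074  0.997  0.   ]
 [-0.001  0.    -1.   ]]
yaw need 15.18085742153609
off [-0.00596038  0.00486786  0.14160772]
```

View pics/f.png

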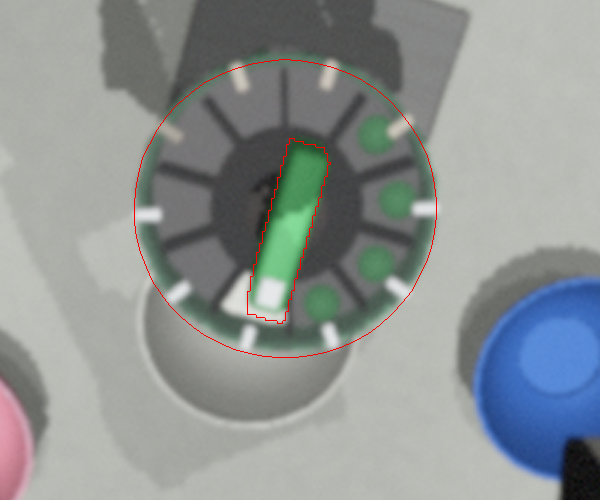

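```bash
python3 -m crank '[{"offset":[-0.003,0.005,0.03],"twist":[0,0,7]},{"offset":[-0.003,0.005,0.07],"twist":[0,0,15]},{"offset":[-0.003,0.005,0.11],"twist":[0,0,15]},{"offset":[-0.003,0.005,0.11],"twist":[0,0,15]},{"offset":[-0.003,0.005,0.11],"twist":[0,0,15]}]'
python3 - <<'E'
from h import *
o=get_obs();im=get_image("wrist");x,f,n=fit(im,o,[.505,.2645,-.34]);print(x,f,n)
T=wT(o);M=R.from_rotvec(o['tool_rot']).as_matrix()
print(o['tool_pos'],'yaw need',np.degrees(np.arctan2(M[1,0],M[0,0])-x[2]-np.pi)); print('off',M.T@(np.array([x[0],x[1],.124])-o['tool_pos']))
vis=cv2.resize(cv2.cvtColor(im,cv2.COLOR_RGB2BGR),None,fx=2,fy=2)
th=np.linspace(0,6.28,60);C=proj(np.c_[x[0]+.06*np.cos(th),x[1]+.06*np.sin(th),0*th+.116],"wrist",T)
cv2.polylines(vis,[np.int32(C*2+1)],True,(0,0,255),1)
h=(paddle("wrist",*x,T)>.5).astype(np.uint8);h=cv2.resize(h,None,fx=2,fy=2,interpolation=0)
cv2.drawContours(vis,cv2.findContours(h,0,2)[0],-1,(0,0,255),1);cv2.imwrite("pics/f2.png",vis[150:750,150:900])
E
```

```text
t: 3.62
tool_pos: [0.5057, 0.2652, 0.2334]
tool_rot: [0.522, 3.096, 0.002]
contact_force: [-0.2, -0.3, 1.6]
opening: 0.0854
grip_force: 0.0
[ 0.50700246  0.2645603  -0.36543837] 215.1875 1342
[0.50567056 0.26520925 0.23337619] yaw need 1.8040360955837795
off [-0.0012437  -0.00036069  0.10937856]
```

View pics/f2.png

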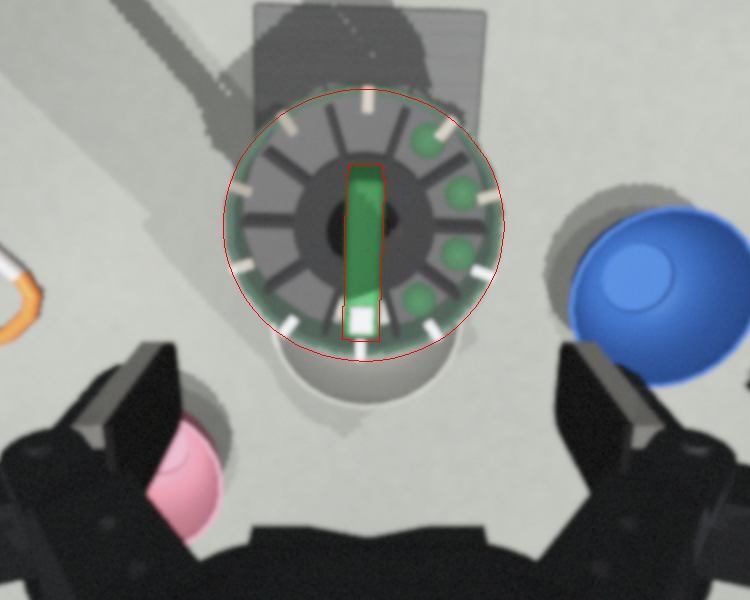

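The outline matches the paddle, with its dot at (360,320) in the crop, and the gripper is centred on it. I descend, then close.

```bash
python3 -m crank '[{"offset":[0,0,0.03],"twist":[0,0,1]},{"offset":[0,0,0.06],"twist":[0,0,1]},{"offset":[0,0,0.085],"twist":[0,0,1]},{"offset":[0,0,0.105],"twist":[0,0,1]},{"offset":[0,0,0.108],"twist":[0,0,1]},{"offset":[0,0,0.108],"twist":[0,0,1]}]'
python3 -m crank '[{"offset":[0,0,0],"twist":[0,0,0]},{"offset":[0,0,0],"twist":[0,0,0]},{"offset":[0,0,0],"twist":[0,0,0]},{"offset":[0,0,0],"twist":[0,0,0]},{"offset":[0,0,0],"twist":[0,0,0]},{"offset":[0,0,0],"twist":[0,0,0]},{"offset":[0,0,0],"twist":[0,0,0]},{"offset":[0,0,0],"twist":[0,0,0]}]' 0 35
```

```text
t: 4.42
tool_pos: [0.5056, 0.2657, 0.1245]
tool_rot: [0.547, 3.092, 0.001]
contact_force: [-0.2, 0.4, -0.2]
opening: 0.0856
grip_force: 0.0
t: 5.42
tool_pos: [0.5045, 0.2639, 0.1236]
tool_rot: [-0.547, -3.093, 0.006]
contact_force: [-3.5, -6.5, 4.0]
opening: 0.014
grip_force: 36.2
```

```bash
python3 -m crank '[{"offset":[0,-0.002,0],"twist":[0,0,0]},{"offset":[0,-0.002,0],"twist":[0,0,6]},{"offset":[0,-0.002,0],"twist":[0,0,12]},{"offset":[0,-0.002,0],"twist":[0,0,18]},{"offset":[0,-0.002,0],"twist":[0,0,24]},{"offset":[0,-0.002,0],"twist":[0,0,30]},{"offset":[0,-0.002,0],"twist":[0,0,36]},{"offset":[0,-0.002,0],"twist":[0,0,36]},{"offset":[0,-0.002,0],"twist":[0,0,36]},{"offset":[0,-0.002,0],"twist":[0,0,36]}]'
python3 -m crank '[{"offset":[0,0,0],"twist":[0,0,6]},{"offset":[0,0,0],"twist":[0,0,12]},{"offset":[0,0,0],"twist":[0,0,18]},{"offset":[0,0,0],"twist":[0,0,24]},{"offset":[0,0,0],"twist":[0,0,30]},{"offset":[0,0,0],"twist":[0,0,36]},{"offset":[0,0,0],"twist":[0,0,36]},{"offset":[0,0,0],"twist":[0,0,36]},{"offset":[0,0,0],"twist":[0,0,36]},{"offset":[0,0,0],"twist":[0,0,36]},{"offset":[0,0,0],"twist":[0,0,36]}]'
```

```text
t: 6.68
tool_pos: [0.5046, 0.2641, 0.1236]
tool_rot: [1.475, 2.773, 0.003]
contact_force: [3.4, 4.3, 0.1]
opening: 0.0135
grip_force: 35.8
t: 8.05
tool_pos: [0.5048, 0.2641, 0.1236]
tool_rot: [2.26, 2.182, 0.004]
contact_force: [4.8, 4.6, -0.6]
opening: 0.0133
grip_force: 35.7
```

```bash
python3 -m crank '[{"offset":[0,0,0],"twist":[0,0,0]},{"offset":[0,0,0],"twist":[0,0,0]},{"offset":[0,0,0],"twist":[0,0,0]},{"offset":[0,0,0],"twist":[0,0,0]},{"offset":[0,0,0],"twist":[0,0,0]},{"offset":[0,0,0],"twist":[0,0,0]},{"offset":[0,0,-0.02],"twist":[0,0,0]},{"offset":[0,0,-0.06],"twist":[0,0,0]},{"offset":[0,0,-0.11],"twist":[0,0,0]},{"offset":[0,0,-0.16],"twist":[0,0,0]},{"offset":[0,0,-0.2],"twist":[0,0,0]},{"offset":[0,0,-0.2],"twist":[0,0,0]},{"offset":[0,0,-0.2],"twist":[0,0,0]}]' 1
python3 - <<'E'
from h import *
o=get_obs();im=get_image("wrist");x,f,n=fit(im,o,[.506,.2645,-.36-1.257]);print(o['t'],x,f,n,'turn',-.36-x[2])
c=get_image("scene")[100:220,220:380];s=get_image("side")[190:310,160:320]
v=np.vstack([np.hstack([cv2.resize(c,(400,300)),cv2.resize(s,(400,300))]),np.hstack([cv2.resize(im,(400,300)),cv2.resize(im[90:290,150:390],(400,300))])])
cv2.imwrite("pics/e.png",cv2.cvtColor(v,cv2.COLOR_RGB2BGR))
E
```

```text
t: 9.68
tool_pos: [0.504, 0.2636, 0.3239]
tool_rot: [2.261, 2.181, 0.001]
contact_force: [-0.2, -0.5, -0.4]
opening: 0.0857
grip_force: 0.0
9.675 [ 0.50610271  0.26655186 -1.60288871] 225.375 673 turn 1.2428887131665944
```

View pics/e.png

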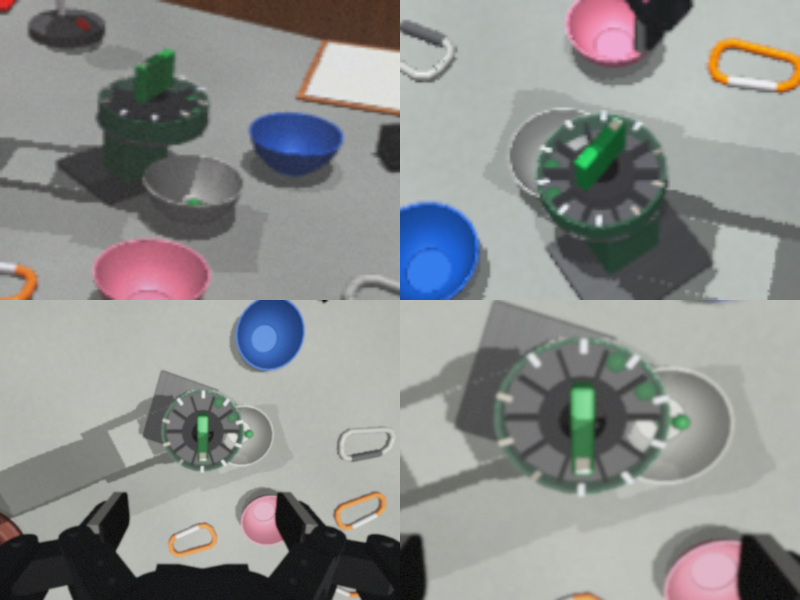

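The turn measures 1.243 rad. Two beads remain in the drum, but only one shows in the bowl (wrist crop (681,422)), so I look from the far side.

```bash
python3 -m crank '[{"offset":[0,0.05,0],"twist":[0,0,0]},{"offset":[0,0.1,0],"twist":[5,0,0]},{"offset":[0,0.15,0],"twist":[10,0,0]},{"offset":[0,0.2,0],"twist":[20,0,0]},{"offset":[0,0.22,0],"twist":[25,0,0]},{"offset":[0,0.22,0],"twist":[25,0,0]},{"offset":[0,0.22,0],"twist":[25,0,0]},{"offset":[0,0.22,0],"twist":[25,0,0]}]'
python3 - <<'E'
from h import *
o=get_obs();im=get_image("wrist")
p=proj([[.575,.24,.02]],"wrist",wT(o))[0];print(o['t'],o['tool_pos'],p)
u,v=np.int32(np.clip(p,[80,60],[431,323]))
v=np.hstack([cv2.resize(im,(400,300)),cv2.resize(im[v-60:v+60,u-80:u+80],(400,300))])
cv2.imwrite("pics/g.png",cv2.cvtColor(v,cv2.COLOR_RGB2BGR))
E
```

```text
t: 10.82
tool_pos: [0.723, 0.2563, 0.3265]
tool_rot: [-2.013, -1.944, 0.426]
contact_force: [-1.0, 0.2, 0.3]
opening: 0.0853
grip_force: 0.0
10.825 [0.72296145 0.25629803 0.32649631] [254.64975654 168.15111719]
```

View pics/g.png

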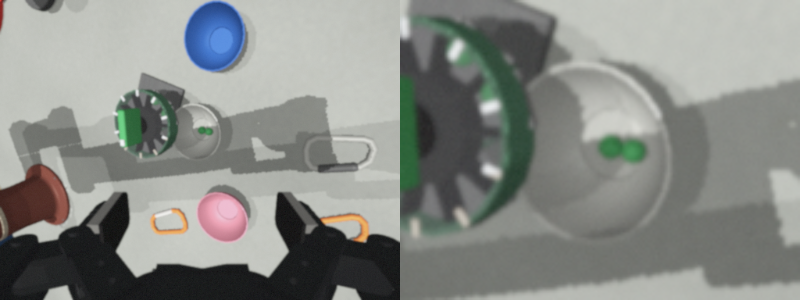

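Both beads lie in the steel bowl, at crop (611,147) and (633,152). I let them settle for a second, then hand in.

```bash
python3 -m crank '[{"offset":[0,0,0],"twist":[0,0,0]},{"offset":[0,0,0],"twist":[0,0,0]},{"offset":[0,0,0],"twist":[0,0,0]},{"offset":[0,0,0],"twist":[0,0,0]},{"offset":[0,0,0],"twist":[0,0,0]},{"offset":[0,0,0],"twist":[0,0,0]},{"offset":[0,0,0],"twist":[0,0,0]},{"offset":[0,0,0],"twist":[0,0,0]},{"offset":[0,0,0],"twist":[0,0,0]},{"offset":[0,0,0],"twist":[0,0,0]},{"offset":[0,0,0],"twist":[0,0,0]},{"offset":[0,0,0],"twist":[0,0,0]},{"offset":[0,0,0],"twist":[0,0,0]},{"offset":[0,0,0],"twist":[0,0,0]},{"offset":[0,0,0],"twist":[0,0,0]},{"offset":[0,0,0],"twist":[0,0,0]}]' && python3 -c "
from station import *
print(finish_job())"
```

```text
t: 12.88
tool_pos: [0.724, 0.2557, 0.3233]
tool_rot: [-2.012, -1.941, 0.43]
contact_force: [0.6, -0.1, 0.0]
opening: 0.0855
grip_force: 0.0
the job is handed in; nothing more can be done
None
```

I turned the green knob two clicks clockwise (measured 1.24 rad), two green beads lie in its steel bowl, two remain in the drum, the red dispenser was left alone, and the job was handed in at about 13 s; the hand-in returned no verdict.

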